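Close the masking frame and reset the pin-locked paper stop

TASK

On the printing easel, lower the raised masking frame gently down onto its rests, without letting it drop. Then pull the lock plunger's brass knob up, slide the paper stop one hole along its rail towards the frame's hinge (away from the robot), and let the pin go fully home in that hole. Finish still holding the knob with the pin fully home: do not let go of it, and do not disturb the other things on the counter.

Things in the scene. Friction and masses are not known exactly. Their poses are not given: they have to be found in the camera images.
- easel: Fixed printing easel: dark wood board 220 x 310 x 18 mm. Origin on the counter; the board covers x -90 to +130, y -120 to +190 mm in its frame. +x points from the frame's bar to its hinge (away from the robot, yaw within 0.25 rad), z up. Aluminium rail 190 x 30 mm along x at y = +150, top at z = 40, with 11 mm square holes at x = -60, -20, +20, +60. The stop starts at -20; the hole wanted is +20.
- mask_frame (a joint): Hinge of the grey masking frame (180 x 210 x 5 mm, open in the middle, 0.25 kg), rad. 0 = level, down on its rests, underside 30 mm above the counter; positive = bar raised. Starts at 1.05 to 1.35. Hinge friction holds it above about 0.95 rad; lower, it falls unless held. Closing faster than 1.8 rad/s is too hard.
- frame_hinge (a point): Centre of the masking frame's hinge axis, which is parallel to the easel's y, 30 mm above the counter, at x = +95 mm in the easel's frame.
- frame_bar (a point): Centre of the frame's round steel handle bar, 12 mm thick, 100 mm long, parallel to the easel's y; two arms carry it at 45 mm either side (81 mm free between them). With the frame down it lies 230 mm from the hinge axis in the easel's -x and 45 mm above the counter, 50 mm clear of the frame and 45 mm clear of the board. It swings with the frame about the hinge axis.
- paper_stop (a joint): Travel of the paper stop (dark steel saddle 50 x 50 mm on the rail, with a thin blade across the bed) along the easel's +x, m. 0 = pinned in the starting hole; 0.040 = next hole towards the hinge. The pin has 1.5 mm of play either way. Sliding friction about 1.5 N. It cannot slide while the pin is in a hole.
- lock_plunger (a joint): Lift of the spring-loaded lock plunger on the paper stop, m. 0 = pin fully home, 10 mm deep in a hole; at 0.010 the 8 mm round-nosed pin stands on the top of the rail; 0.016 = upper end of travel. The spring always pushes it down: 4 N at 0, 8 N at 0.016.
- knob: Brass knob of the lock plunger: upright cylinder 28 mm in diameter, 30 mm high. Origin at the centre of its underside, 64 mm above the counter when the pin is home. Saddle top 52 mm above the counter; a 20 mm wide collar below the knob reaches to 60 mm. It is pulled straight up.
- knob_grip (a point): Point on the knob's axis to grip, 18 mm above the knob's underside (82 mm above the counter when the pin is home).
- next_hole (a point): Centre of the mouth of the hole wanted, on top of the rail: x = +20, y = +150, z = 40 mm in the easel's frame. Fully home there, the knob's axis passes through this point.
- loupe: Bystander: nickel loupe, 42 mm wide, 46 mm high; origin under its centre. Leave alone.
- print_weight: Bystander: glass print weight, 72 mm wide, 35 mm high; origin under its centre. Leave alone.
- canister: Bystander: aluminium film canister, 36 mm wide, 52 mm high; origin under its centre. Leave alone.
- graduate: Bystander: white plastic measuring cup, 64 mm wide, 85 mm high; origin under its centre. Leave alone.
- clip0: Bystander: orange plastic film clip, 70 x 18 x 16 mm, lying in front of the rail; origin under its centre, long along its x. Leave alone.
- clip1: Bystander: orange plastic film clip, 70 x 18 x 16 mm, lying left of the rail; origin under its centre, long along its x. Leave alone.
- clip2: Bystander: orange plastic film clip, 70 x 18 x 16 mm, lying right of the easel; origin under its centre, long along its x. Leave alone.

How it is judged:
On the way, in this order (a step that is already met when the one before it is completed fails the run):
1. the masking frame is down on its rests, the pin still in its starting hole (value of joint mask_frame below 0.03 rad and value of joint paper_stop below 0.006 m), for 0.2 s.
2. with the frame down, the lock plunger is pulled up (value of joint lock_plunger above 0.006 m and value of joint mask_frame below 0.04 rad), for 0.05 s.
At the end, for the whole second after the job is handed in: Masking frame down (under 0.04 rad), paper stop at the next hole (within 4 mm of 40 mm), lock pin within 2 mm of fully home, and the fingers still holding the knob (over 1.5 N of contact) (value of joint mask_frame below 0.04 rad and value of joint paper_stop between 0.036 and 0.044 m and value of joint lock_plunger below 0.002 m and contact force between knob and the fingers above 1.5 N); the arm keeps its last pose, push and grip.
It fails at once if the masking frame falls or is slammed (closing faster than 1.8 rad/s) (velocity of joint mask_frame below -1.8 rad/s).
It fails at once if a bystander is moved more than 25 mm (distance of any of loupe, clip0, clip1, clip2, print_weight, canister, graduate from where it was at the start of the episode above 0.025 m).
It also fails if it takes over 51 s, if anything falls off the work surface, if the arm or the gripper's body presses on something with over 40 N, if the wrist force passes 120 N, or if a joint passes its speed limit or range.

ROBOT

A 7-joint arm with a two-finger parallel gripper is mounted at the origin on the work surface. World frame = base frame: x ahead of the robot, y to its left, z up, the work surface at z = 0. Lengths are in m, angles in rad, forces in N, time in s.
With the tool pointing down it reaches from about 0.35 to 0.9 m from the base axis. Payload 8.1 kg.
Tool frame: the origin (TCP) lies midway between the tips of the shut fingers; the grasp point (between the pads) lies 19 mm behind it (env.grasp_offset is the distance from the TCP to the grasp point, in m); z points along the fingers, y is the line along which they close (so a half turn about z gives the same grasp; the last joint's range is limited). The gripper opens to 92 mm and grips with 3 to 60 N. Pads are 19 mm wide; open, the fingers measure 130 mm over their backs; the gripper's body (75 mm by 190 mm) begins 47 mm behind the grasp point.
Start: joints at [1.205, 0.434, 0.025, 1.573, -0.012, 1.134, -0.075], TCP at [0.162, -0.604, 0.227] pointing down, gripper open.
Joint ranges: [-2.62, 2.62], [-0.44, 2.09], [-1.27, 1.32], [0.08, 2.57], [-1.32, 4.46], [0.12, 2], [-2.74, 2.74]. Speed limits (rad/s): [2.22, 2.22, 3.01, 3.01, 3.14, 3.14, 3.14].

INTERFACE

Orientations are given as a rotation vector (axis times angle).
In Python, from bench import env gives the robot as it stands. The module is installed in compiled form; this text tells all that it offers.
- The arm moves only by the tool move_arm, never from a script. Its argument "deltas" is a list of rows, each a list of 7 numbers: the turn, a rotation vector about the tool's x, y, z in degrees, then the shift along the tool's x, y, z in m, then the closure, from -1 (fully open) to 1 (shut), so that 0 is half open. A call has 1 to 10 rows; each row shifts and turns the commanded pose from where the row before left it, along the tool's axes as they then stand; what a row does not reach is not made up. A row lasts 1/10 s, in which the tool goes at most 50 mm and 8.59 degrees, less where a joint would pass 70% of its speed; a pose out of reach is approached as far as the arm can. A call is refused whole if a number of a shift passes 0.05 or a number of a turn 8.59, either way. A call with a gripper value outside its range is refused whole. The fingers move at their own pace and stop on an object; "squeeze" is the grip in N (left out, the last holds). Time passes only in rows, so rows that do not move let the fingers close. It gives the time, the measured TCP pose, the force, the opening and the grip force at its end, in the units of the state.
- env.read_state(): the state, without advancing time (a new reading comes with each control period).
- env.grab_frame(name): name is "scene" or "top" or "wrist"; returns a dict with "image" (400x640x3 uint8, red, green, blue), "vfov" (degrees; the focal length in pixels is half the picture's height over the tangent of half this angle, whatever the lens; pixels are square), "cx", "cy" (the principal point, pixels), "rvec" (rotation vector, rad) and "tvec" (3), from world to camera coordinates, as OpenCV has them. Camera axes: x right, y down, z forward; pixel columns grow to the right and rows downward; lengths in m; the calibration is good to about 2 mm. A picture is of the moment at which its call begins. There is no depth.
- env.job_done(): hands the job in; it is judged then, once.
The state is a dict: "t": time; "joint_positions": joint angles; "dq": joint speeds; "joint_efforts": joint torques, N m; "eef_pos": TCP position; "tcp_rot": TCP orientation; "ft_force": force on the tool from outside, world axes, zero at the start; "wrist_torque": the same for the moment, N m; "gripper_width": finger opening in m; "finger_force": force on a finger pad.
Only numpy, scipy, OpenCV 4.12 (cv2) and the standard library are available. Lean on these libraries where they do the work, as an engineer would, in place of code of your own. Each camera call takes 0.05 s, during which the arm holds its last target. There are 200 camera calls.

## Working session

There is one attempt and no reset: what is moved stays moved. The work goes in short steps, Python scripts to look and compute and a tool call to move; the robot and the scene stay as the last step left them, time stands still between calls to the robot, and variables do not carry over. Pictures are saved under pics/ and viewed, at most 10 in all, crops included, and the job is handed in when it is done.

Besides the shell and the picture viewer there is one more tool, called after "Call:" as a command line: name --pt "numbers of a row" for each row, then --argument value for the rest. move_arm: Moves the arm, as the interface text tells. Its arguments: {"type":"object","properties":{"deltas":{"type":"array","items":{"type":"array","items":{"type":"number"}}},"squeeze":{"type":"number"}},"required":["deltas"]}

```bash
mkdir -p pics
cat > h.py <<'E'
import numpy as np, cv2, json
from bench import env
def cam(n):
    f=env.grab_frame(n); im=f["image"]; F=im.shape[0]/2/np.tan(np.radians(f["vfov"])/2)
    K=np.array([[F,0,f["cx"]],[0,F,f["cy"]],[0,0,1.]])
    return im,K,np.array(f["rvec"],float),np.array(f["tvec"],float)
def save(n,name,crop=None,s=1):
    im,K,r,t=cam(n)
    c=im[...,::-1]
    if crop: c=c[crop[1]:crop[3],crop[0]:crop[2]]
    c=cv2.resize(c,None,fx=s,fy=s,interpolation=cv2.INTER_CUBIC); cv2.imwrite(f"pics/{name}.png",c)
    np.savez(f"pics/{name}.npz",im=im,K=K,r=r,t=t)
def L(name): d=np.load(f"pics/{name}.npz"); return d["K"],d["r"],d["t"]
def ray(name,uv):
    K,r,t=L(name);R=cv2.Rodrigues(r)[0]; d=R.T@np.linalg.inv(K)@np.array([*uv,1.]); return -R.T@t,d
def atz(name,uv,z): o,d=ray(name,uv); return o+d*(z-o[2])/d[2]
def proj(name,P):
    K,r,t=L(name); return cv2.projectPoints(np.array(P,float).reshape(-1,3),r,t,K,None)[0].reshape(-1,2)
E
python3 - <<'E'
from h import *
save("top","top0",None,1.25);save("scene","sc0",None,1.25)
s=env.read_state();print(s, env.grasp_offset)
for n in("top0","sc0"):
  K,r,t=L(n);print(n,K[0,0],(-cv2.Rodrigues(r)[0].T@t).round(3))
E
```

```text
{'t': 0.1, 'joint_positions': array([ 1.20541516,  0.43512973,  0.02498828,  1.57400711, -0.01160709,
        1.13403235, -0.07510409]), 'dq': array([-0.00072953, -0.00233274, -0.00088661, -0.00295707, -0.00105603,
        0.00052608,  0.00058674]), 'joint_efforts': array([ 3.73176037e-03, -6.69127536e+01,  9.88445878e-01, -3.15141928e+01,
       -6.04683906e-02,  3.73833231e-02,  8.71156408e-05]), 'eef_pos': array([ 0.1621739 , -0.60310494,  0.2260379 ]), 'tcp_rot': array([-3.11314839e+00, -4.11266287e-01,  4.94385342e-04]), 'ft_force': array([ 0.04193176, -0.19887264, -0.78923024]), 'wrist_torque': array([ 0.01680529,  0.03705294, -0.00761735]), 'finger_force': 0.0, 'gripper_width': 0.0920653686793857} 0.0188
top0 505.6985125843485 [ 0.369 -0.027  1.12 ]
sc0 515.5885825062512 [ 1.308 -0.443  1.167]
```

View pics/top0.png

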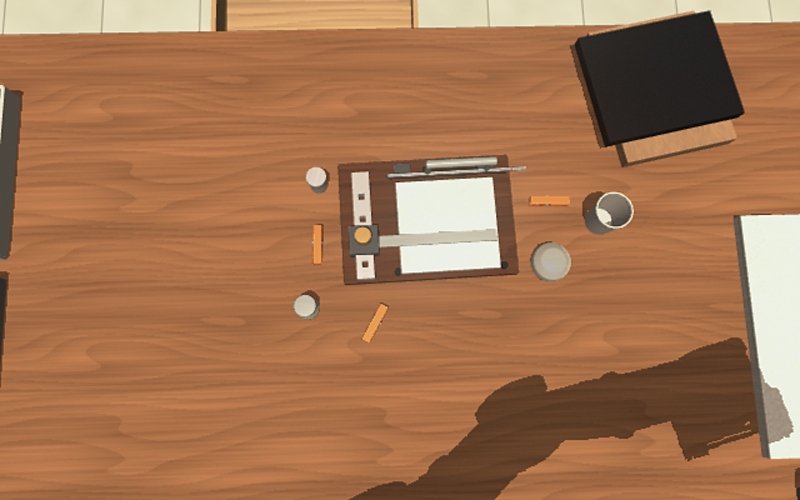

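View pics/sc0.png

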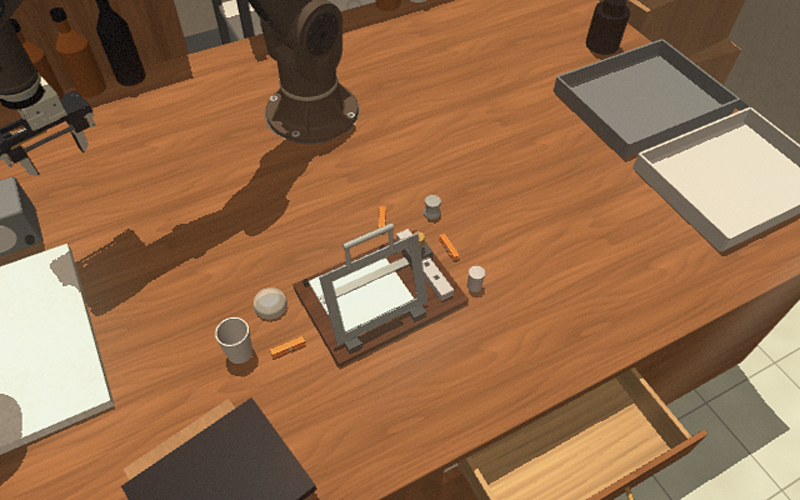

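The top view shows the board (corners about 340,165 / 507,155 / 518,272 / 346,284), the knob at (363,235), and the raised frame almost edge-on along row 170. The bar is visible in the scene view at about (370,237). I'll enlarge both.

Run:
```python
import numpy as np,cv2
for n,(a,b,c,d),s in(("top0",(235,115,435,245),4),("sc0",(225,155,385,300),4)):
    im=np.load(f"pics/{n}.npz")["im"][b:d,a:c,::-1]
    cv2.imwrite(f"pics/{n}c.png",cv2.resize(im,None,fx=s,fy=s,interpolation=cv2.INTER_CUBIC))
```

```text
(no output)
```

View pics/top0c.png

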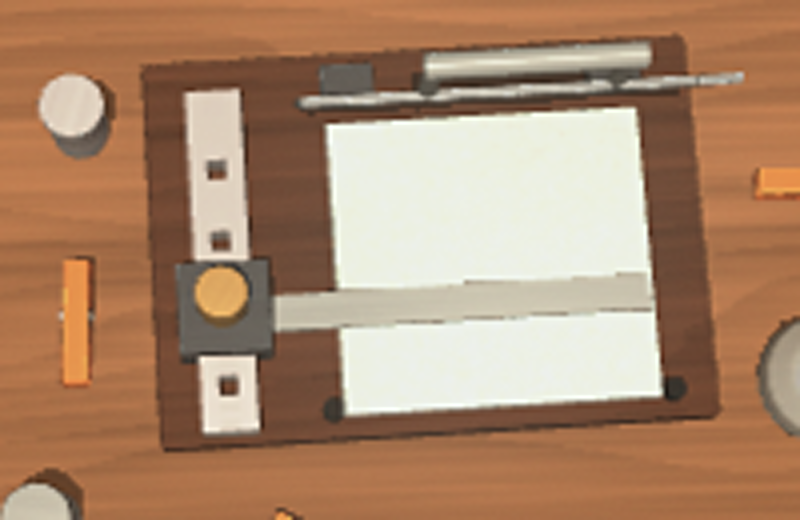

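View pics/sc0c.png

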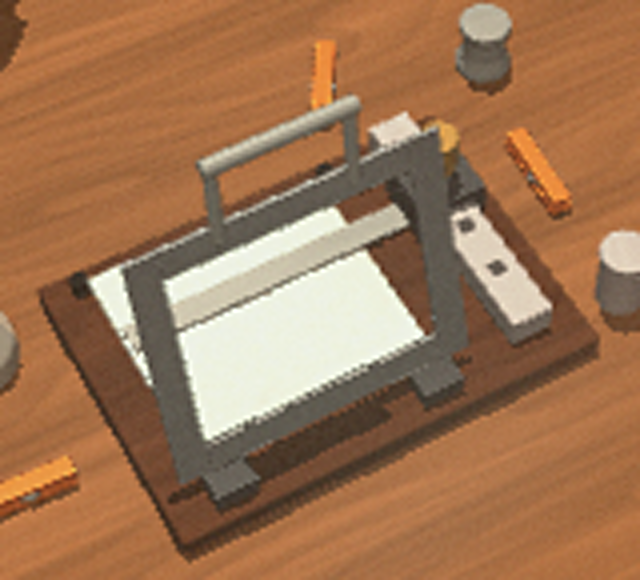

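```bash
cat > fit.py <<'E'
from h import *
from scipy.optimize import least_squares
T=lambda u,v:(235+u/4,115+v/4); S=lambda u,v:(225+u/4,155+v/4)
def W(p,P):
    c,s=np.cos(p[2]),np.sin(p[2]); P=np.array(P,float); return np.array([p[0]+c*P[0]-s*P[1],p[1]+s*P[0]+c*P[1],P[2]])
def bar(p,dy):
    c,s=np.cos(p[3]),np.sin(p[3]); return W(p,(.095-.23*c+.015*s,p[4]+dy,.03+.23*s+.015*c))
obs=[("top0",T(142,66),(.13,.19,.018)),("top0",T(682,37),(.13,-.12,.018)),("top0",T(718,413),(-.09,-.12,.018)),("top0",T(163,447),(-.09,.19,.018)),
("top0",T(217,168),(.06,.15,.04)),("top0",T(220,239),(.02,.15,.04)),("top0",T(229,385),(-.06,.15,.04)),("top0",T(222,292),(-.02,.15,.094)),
("sc0",S(41,295),(-.09,-.12,.018)),("sc0",S(187,545),(.13,-.12,.018)),("sc0",S(598,340),(.13,.19,.018))]
ob=[("top0",T(425,65),.05),("top0",T(651,56),-.05),("sc0",S(203,167),-.05),("sc0",S(357,103),.05)]
def res(p): return np.concatenate([proj(n,W(p,P))[0]-uv for n,uv,P in obs]+[proj(n,bar(p,d))[0]-uv for n,uv,d in ob])
if __name__=="__main__":
    r=least_squares(res,[.47,.03,0,1.2,0]);p=r.x;print(p.round(4));print(r.fun.reshape(-1,2).round(1).tolist())
    np.save("p.npy",p);print("bar",bar(p,0),"knob",W(p,(-.02,.15,.082)),"hole",W(p,(.02,.15,.04)),"hinge",W(p,(.095,p[4],.03)),"bardown",W(p,(-.135,p[4],.045)))
E
python3 fit.py
```

```text
[ 6.0240e-01 -1.4390e-01  4.1900e-02  1.2821e+00  1.0000e-04]
[[-0.9, -1.0], [0.0, -2.0], [0.8, -0.7], [-0.7, 0.2], [-0.5, -0.2], [-0.1, -0.2], [-0.1, -0.6], [-0.4, -0.4], [-2.5, -2.3], [-1.7, -0.6], [-0.1, -1.9], [-0.5, -0.1], [-1.3, -1.3], [-1.6, 0.0], [-1.2, -1.1]]
bar [ 0.64628153 -0.14193626  0.25475017] knob [0.57617764 0.00513356 0.082     ] hole [0.61614261 0.00680725 0.04      ] hinge [ 0.69734804 -0.13979764  0.03      ] bardown [ 0.46754947 -0.14942141  0.045     ]
```

```bash
cat >> h.py <<'E'
from scipy.spatial.transform import Rotation as Ro
def goal(pos,yaw,label=""):
    # tool z down, tool y along (-cos yaw? chosen) easel x axis
    s=env.read_state(); R=Ro.from_rotvec(s["tcp_rot"]); c,n=np.cos(yaw),np.sin(yaw)
    G=np.array([[-n,c,0],[c,n,0],[0,0,-1.]]).T  # cols: x=easel y, y=easel x, z down
    G=np.column_stack([[-n,c,0],[c,n,0],[0,0,-1.]])
    print(label,"turn",np.degrees((R.inv()*Ro.from_matrix(G)).as_rotvec()).round(2),"shift now",R.inv().apply(np.array(pos)-s["eef_pos"]).round(4),
     "shift after turn",(G.T@(np.array(pos)-s["eef_pos"])).round(4),"t",round(s["t"],2),"F",np.round(s["ft_force"],1),"w",round(s["gripper_width"],4))
E
python3 -c "
from h import *;goal([.646,-.142,.33],.0419)"
```

```text
turn [-7.000e-02 -5.000e-02 -7.735e+01] shift now [ 0.587  -0.3198 -0.1036] shift after turn [ 0.4404  0.5027 -0.104 ] t 0.1 F [ 0.  -0.2 -0.8] w 0.0921
```

Call:
move_arm --pt "0 0 -8.59 0 0 -0.011 -1" --pt "0 0 -8.59 0 0 -0.011 -1" --pt "0 0 -8.59 0 0 -0.011 -1" --pt "0 0 -8.59 0 0 -0.011 -1" --pt "0 0 -8.59 0 0 -0.011 -1" --pt "0 0 -8.59 0 0 -0.011 -1" --pt "0 0 -8.59 0 0 -0.011 -1" --pt "0 0 -8.59 0 0 -0.011 -1" --pt "0 0 -8.59 0 0 -0.011 -1"

```text
t: 1.0
eef_pos: [0.1622, -0.6033, 0.3257]
tcp_rot: [-2.168, -2.273, -0.001]
ft_force: [0.1, -0.6, -0.4]
gripper_width: 0.0918
finger_force: 0.0
```

```bash
python3 -c "
from h import *;goal([.646,-.142,.33],.0419);print(env.read_state()['joint_positions'])"
```

```text
turn [-0.02 -0.05  0.31] shift now [ 0.4379  0.5051 -0.0041] shift after turn [ 0.4406  0.5027 -0.0043] t 1.0 F [ 0.1 -0.6 -0.4] w 0.0918
[ 1.39310695  0.3943662  -0.2539348   1.39894617  0.09878129  1.36166627
  1.18460866]
```

Call:
move_arm --pt "0 0 0.3 0.029 0.0335 0 -1" --pt "0 0 0 0.029 0.0335 0 -1" --pt "0 0 0 0.029 0.0335 0 -1" --pt "0 0 0 0.029 0.0335 0 -1" --pt "0 0 0 0.029 0.0335 0 -1" --pt "0 0 0 0.029 0.0335 0 -1" --pt "0 0 0 0.029 0.0335 0 -1" --pt "0 0 0 0.029 0.0335 0 -1" --pt "0 0 0 0.029 0.0335 0 -1" --pt "0 0 0 0.029 0.0335 0 -1"

```text
t: 2.0
eef_pos: [0.4874, -0.3002, 0.3255]
tcp_rot: [-2.181, -2.261, 0.001]
ft_force: [0.1, -0.3, -0.1]
gripper_width: 0.0917
finger_force: 0.0
```

Call:
move_arm --pt "0 0 0 0.025 0.03 0 -1" --pt "0 0 0 0.025 0.03 0 -1" --pt "0 0 0 0.025 0.03 0 -1" --pt "0 0 0 0.025 0.03 0 -1" --pt "0 0 0 0.025 0.03 0 -1" --pt "0 0 0 0 0 0 -1"

```text
t: 2.6
eef_pos: [0.6346, -0.165, 0.3245]
tcp_rot: [-2.17, -2.267, -0.004]
ft_force: [0.1, -1.0, 0.8]
gripper_width: 0.0918
finger_force: 0.0
```

```bash
python3 -c "
from h import *;goal([.646,-.142,.236],.0419);print(env.read_state()['joint_positions']);save('wrist','w1',None,1);save('scene','s1',(225,100,425,250),4)
print(proj('w1',[[.646,-.142,.255],[.576,.005,.094]]))"
```

```text
turn [-0.01 -0.24  0.09] shift now [0.0221 0.0124 0.0885] shift after turn [0.0225 0.0124 0.0885] t 2.6 F [ 0.1 -1.   0.8] w 0.0918
[ 0.46697822  0.47921707 -0.47480643  1.302556    0.21102807  1.41015446
  0.04822143]
[[337.52712897 185.51458948]
 [279.06089379  35.82799235]]
```

View pics/w1.png

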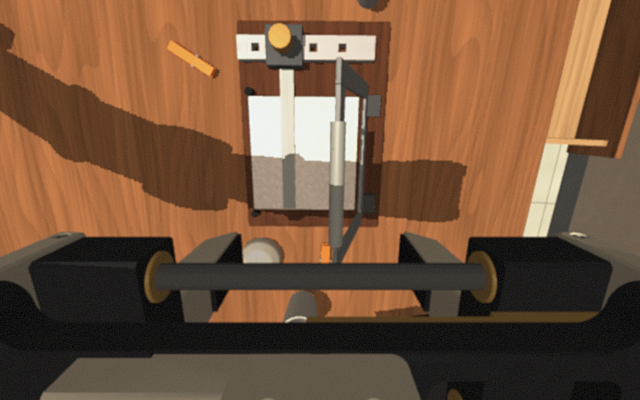

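The wrist view agrees with the fit: bar centre at (337,184) against (337.5,185.5) predicted, knob at (279,36) as predicted. Moving down onto the bar.

Call:
move_arm --pt "0 -0.2 0.1 0.011 0.006 0 -1" --pt "0 0 0 0.011 0.006 0 -0.6" --pt "0 0 0 0 0 0.022 -0.4" --pt "0 0 0 0 0 0.022 -0.4" --pt "0 0 0 0 0 0.022 -0.4" --pt "0 0 0 0 0 0.022 -0.4" --pt "0 0 0 0 0 0 -0.4" --pt "0 0 0 0 0 0 -0.4" --squeeze 12

```text
t: 3.5
eef_pos: [0.6432, -0.1489, 0.2383]
tcp_rot: [2.182, 2.257, -0.004]
ft_force: [1.4, -0.2, 0.9]
gripper_width: 0.0643
finger_force: 0.0
```

```bash
python3 -c "
from h import *;goal([.646,-.142,.236],.0419);save('wrist','w2',None,1);save('scene','s2',(225,125,385,270),4)
print(proj('w2',[[.646,-.142,.255]]))"
```

```text
turn [-0.01  0.19 -0.44] shift now [0.0068 0.0031 0.0022] shift after turn [0.0067 0.0031 0.0023] t 3.5 F [ 1.4 -0.2  0.9] w 0.0643
[[328.63621999 247.73773787]]
```

View pics/s2.png

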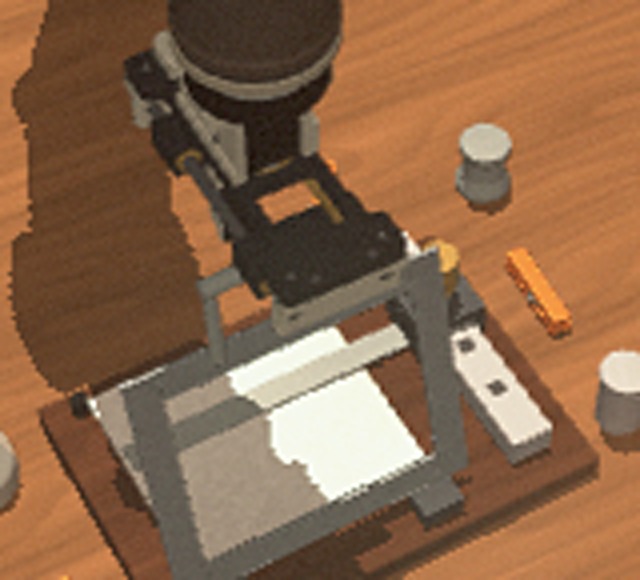

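The scene view shows the fingers straddling the bar between its arms. I'll correct the few mm left and close.

Call:
move_arm --pt "0 0 0 0.005 0.003 0.002 -0.4" --pt "0 0 0 0 0 0 0" --pt "0 0 0 0 0 0 0.4" --pt "0 0 0 0 0 0 1" --pt "0 0 0 0 0 0 1" --pt "0 0 0 0 0 0 1" --pt "0 0 0 0 0 0 1" --pt "0 0 0 0 0 0 1" --squeeze 12

```text
t: 4.4
eef_pos: [0.646, -0.1441, 0.2357]
tcp_rot: [2.181, 2.257, -0.004]
ft_force: [0.5, -0.3, 0.1]
gripper_width: 0.013
finger_force: 0.6
```

Run:
```python
from h import *
from fit import bar,W
p=np.load("p.npy");goal([.646,-.142,.236],.0419)
s=env.read_state();gp=s["eef_pos"]+[0,0,env.grasp_offset]
e=np.array([np.cos(p[2]),np.sin(p[2])]);h=W(p,(.095,0,.03))
a=gp[:2]@e-h[:2]@e; z=gp[2]-.03; th=np.arctan2(z,-a)-np.arctan2(.015,.23);print("r",np.hypot(a,z),"th",th)
# arc: rows of equal dtheta from th to 0
for n in (24,):
  A=np.linspace(th,0,n+1);x=-.23*np.cos(A)+.015*np.sin(A);zz=.23*np.sin(A)+.015*np.cos(A)
  print(np.column_stack([A[1:],np.diff(x),-np.diff(zz)]).round(4).tolist())
```

```text
turn [ 0.    0.2  -0.45] shift now [ 0.0021  0.0001 -0.0004] shift after turn [ 0.0021  0.0001 -0.0003] t 4.4 F [ 0.5 -0.3  0.1] w 0.013
r 0.23028659795306547 th 1.2801692554106343
[[1.2268, -0.0119, 0.0031], [1.1735, -0.0117, 0.0037], [1.1201, -0.0115, 0.0043], [1.0668, -0.0113, 0.0049], [1.0135, -0.011, 0.0055], [0.9601, -0.0107, 0.0061], [0.9068, -0.0103, 0.0067], [0.8534, -0.01, 0.0072], [0.8001, -0.0096, 0.0077], [0.7468, -0.0091, 0.0082], [0.6934, -0.0087, 0.0087], [0.6401, -0.0082, 0.0091], [0.5867, -0.0077, 0.0096], [0.5334, -0.0072, 0.01], [0.4801, -0.0067, 0.0103], [0.4267, -0.0061, 0.0107], [0.3734, -0.0055, 0.011], [0.32, -0.0049, 0.0113], [0.2667, -0.0043, 0.0115], [0.2134, -0.0037, 0.0117], [0.16, -0.0031, 0.0119], [0.1067, -0.0024, 0.0121], [0.0533, -0.0018, 0.0122], [0.0, -0.0011, 0.0122]]
```

Call:
move_arm --pt "0 0 0 0 0 0 1" --pt "0 0 0 0 0 0 1" --pt "0 0 0 0 -0.006 0.0015 1" --pt "0 0 0 0 -0.006 0.0015 1" --squeeze 15

```text
t: 4.8
eef_pos: [0.6338, -0.1444, 0.2326]
tcp_rot: [2.181, 2.257, -0.003]
ft_force: [1.4, -0.1, -0.6]
gripper_width: 0.0111
finger_force: 15.0
```

Call:
move_arm --pt "0 0 0 0 -0.0117 0.0037 1" --pt "0 0 0 0 -0.0115 0.0043 1" --pt "0 0 0 0 -0.0113 0.0049 1" --pt "0 0 0 0 -0.011 0.0055 1" --pt "0 0 0 0 -0.0107 0.0061 1" --pt "0 0 0 0 0 0 1"

```text
t: 5.4
eef_pos: [0.5756, -0.1464, 0.2074]
tcp_rot: [2.183, 2.258, -0.007]
ft_force: [-1.3, 1.7, 0.4]
gripper_width: 0.0112
finger_force: 15.0
```

```bash
cat > arc.py <<'E'
from h import *
from fit import W
p=np.load("p.npy")
s=env.read_state();gp=s["eef_pos"]+[0,0,env.grasp_offset]
e=np.array([np.cos(p[2]),np.sin(p[2])]);h=W(p,(.095,0,.03))
a=gp[:2]@e-h[:2]@e; z=gp[2]-.03; th=np.arctan2(z,-a)-np.arctan2(.015,.23);print("r",np.hypot(a,z),"th",th,s["ft_force"].round(1))
goal([*W(p,(-.135,-.0,0))[:2],.045-.0188],p[2])
E
python3 arc.py
```

```text
r 0.23103464857294423 th 0.9497868887474423 [-1.3  1.7  0.4]
 turn [-0.15  0.19 -0.45] shift now [ 0.0012 -0.1076  0.1815] shift after turn [ 0.0014 -0.1081  0.1812] t 5.4 F [-1.3  1.7  0.4] w 0.0112
```

Tracking well with low forces, so I'll continue down the arc.

Call:
move_arm --pt "0 0 0 0 -0.0103 0.0067 1" --pt "0 0 0 0 -0.01 0.0072 1" --pt "0 0 0 0 -0.0096 0.0077 1" --pt "0 0 0 0 -0.0091 0.0082 1" --pt "0 0 0 0 -0.0087 0.0087 1" --pt "0 0 0 0 -0.0082 0.0091 1" --pt "0 0 0 0 -0.0077 0.0096 1" --pt "0 0 0 0 -0.0072 0.01 1" --pt "0 0 0 0 -0.0067 0.0103 1" --pt "0 0 0 0 0 0 1"

```text
t: 6.4
eef_pos: [0.4995, -0.1491, 0.1292]
tcp_rot: [2.182, 2.259, -0.004]
ft_force: [2.4, 1.4, -2.7]
gripper_width: 0.0113
finger_force: 15.0
```

```bash
python3 arc.py
```

```text
r 0.23058380906183112 th 0.4720527335753967 [ 2.4  1.4 -2.7]
 turn [-0.07  0.15 -0.42] shift now [ 0.0009 -0.0318  0.103 ] shift after turn [ 0.0009 -0.0319  0.103 ] t 6.4 F [ 2.4  1.4 -2.7] w 0.0113
```

Call:
move_arm --pt "0 0 0 0 -0.006 0.0107 1" --pt "0 0 0 0 -0.0055 0.011 1" --pt "0 0 0 0 -0.005 0.0113 1" --pt "0 0 0 0 -0.0043 0.0115 1" --pt "0 0 0 0 -0.0037 0.0117 1" --pt "0 0 0 0 -0.003 0.0119 1" --pt "0 0 0 0 -0.0024 0.0121 1" --pt "0 0 0 0 -0.001 0.008 1" --pt "0 0 0 0 0 0 1"

```text
t: 7.3
eef_pos: [0.4691, -0.1507, 0.0413]
tcp_rot: [2.182, 2.258, -0.005]
ft_force: [0.0, 3.7, -1.3]
gripper_width: 0.0113
finger_force: 15.0
```

```bash
python3 arc.py
```

```text
r 0.23052055955624154 th 0.06583385912607077 [ 0.   3.7 -1.3]
 turn [-0.08  0.17 -0.43] shift now [ 0.0012 -0.0014  0.0151] shift after turn [ 0.0012 -0.0015  0.0151] t 7.3 F [ 0.   3.7 -1.3] w 0.0113
```

Call:
move_arm --pt "0 0 0 0 -0.001 0.005 1" --pt "0 0 0 0 0 0.005 1" --pt "0 0 0 0 0 0.003 1" --pt "0 0 0 0 0 0.002 1" --pt "0 0 0 0 0 0.001 1" --pt "0 0 0 0 0 0 1"

```text
t: 7.9
eef_pos: [0.4676, -0.1508, 0.0261]
tcp_rot: [2.182, 2.258, -0.006]
ft_force: [-2.4, 5.1, -1.5]
gripper_width: 0.0111
finger_force: 15.0
```

```bash
python3 arc.py
```

```text
r 0.2305154703388136 th -0.00047912382219535143 [-2.4  5.1 -1.5]
 turn [-0.1   0.2  -0.44] shift now [ 0.0012  0.     -0.0001] shift after turn [ 0.0012  0.     -0.0001] t 7.9 F [-2.4  5.1 -1.5] w 0.0111
```

Call:
move_arm --pt "0 0 0 0 0 0.001 1" --pt "0 0 0 0 0 0.001 1" --pt "0 0 0 0 0 0.001 1" --pt "0 0 0 0 0 0 1"

```text
t: 8.3
eef_pos: [0.4676, -0.1512, 0.0243]
tcp_rot: [2.182, 2.257, -0.007]
ft_force: [-7.9, 4.6, 17.0]
gripper_width: 0.0113
finger_force: 15.0
```

The frame is seated: about 17 N upward reaction. I'll ease off, open gently and rise.

Call:
move_arm --pt "0 0 0 0 0 -0.001 1" --pt "0 0 0 0 0 -0.001 1" --pt "0 0 0 0 0 0 0.5" --pt "0 0 0 0 0 0 0" --pt "0 0 0 0 0 0 -0.3" --pt "0 0 0 0 0 0 -0.3" --pt "0 0 0 0 0 0 -0.3" --pt "0 0 0 0 0 0 -0.3"

```text
t: 9.1
eef_pos: [0.4686, -0.1509, 0.0255]
tcp_rot: [2.181, 2.257, -0.004]
ft_force: [0.2, -0.2, 0.5]
gripper_width: 0.0546
finger_force: 0.0
```

Call:
move_arm --pt "0 0 0 0 0 -0.01 -0.3" --pt "0 0 0 0 0 -0.02 -0.3" --pt "0 0 0 0 0 -0.03 -0.3" --pt "0 0 0 0 0 -0.03 -0.3" --pt "0 0 0 0 0 -0.03 -0.3" --pt "0 0 0 0 0 -0.02 -0.3" --pt "0 0 0 0 0 0 -0.3"

```text
t: 9.8
eef_pos: [0.4702, -0.1505, 0.1689]
tcp_rot: [2.178, 2.254, -0.0]
ft_force: [0.8, -0.4, -0.3]
gripper_width: 0.0598
finger_force: 0.0
```

Run:
```python
from h import *
from fit import W
p=np.load("p.npy");k=W(p,(-.02,.15,0))
goal([*k[:2],.16],p[2]);save('wrist','w3',None,1);print(proj('w3',[W(p,(-.02,.15,.094)),W(p,(-.02,.15,.064)),W(p,(-.135,0,.045))]))
```

```text
turn [ 0.29  0.31 -0.43] shift now [0.152  0.1112 0.0086] shift after turn [0.1511 0.1124 0.0089] t 9.8 F [ 0.8 -0.4 -0.3] w 0.0598
[[480.74296933   1.83625955]
 [460.64049883  16.65834676]
 [318.39284145 194.23333138]]
```

View pics/w3.png

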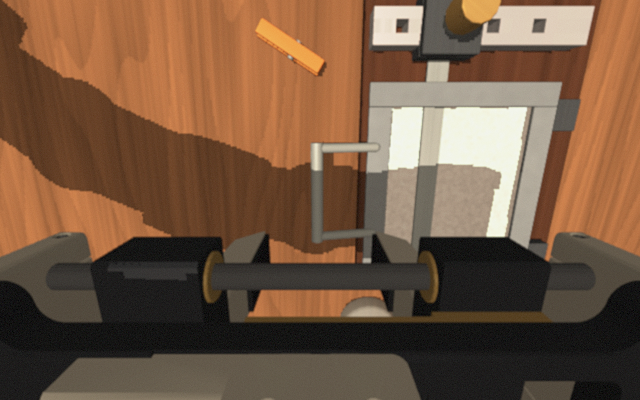

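The frame lies flat, bar at (317,193) as predicted, knob at about (480,6). Moving above the knob.

Call:
move_arm --pt "0.2 0.3 -0.4 0.03 0.022 0 -0.5" --pt "0 0 0 0.03 0.022 0 -0.5" --pt "0 0 0 0.03 0.022 0 -0.5" --pt "0 0 0 0.03 0.022 0 -0.3" --pt "0 0 0 0.03 0.022 0 -0.3" --pt "0 0 0 0 0 0 -0.3" --pt "0 0 0 0 0 0 -0.3"

```text
t: 10.55
eef_pos: [0.5718, 0.0048, 0.1641]
tcp_rot: [-2.169, -2.265, 0.004]
ft_force: [-0.4, -0.9, 0.4]
gripper_width: 0.0596
finger_force: 0.0
```

Run:
```python
from h import *
from fit import W
p=np.load("p.npy");k=W(p,(-.02,.15,0))
goal([*k[:2],.082-.0188],p[2]);save('wrist','w4',None,1);save('top','t4',(235,95,435,245),4);print(proj('w4',[W(p,(-.02,.15,.094))]),proj('t4',[W(p,(-.02,.15,.094))]))
```

```text
turn [-0.32 -0.12  0.09] shift now [-1.000e-04  4.900e-03  1.009e-01] shift after turn [0.0002 0.0044 0.1009] t 10.55 F [-0.4 -0.9  0.4] w 0.0596
[[327.79561438 211.66287864]] [[290.10514602 187.61871604]]
```

View pics/w4.png

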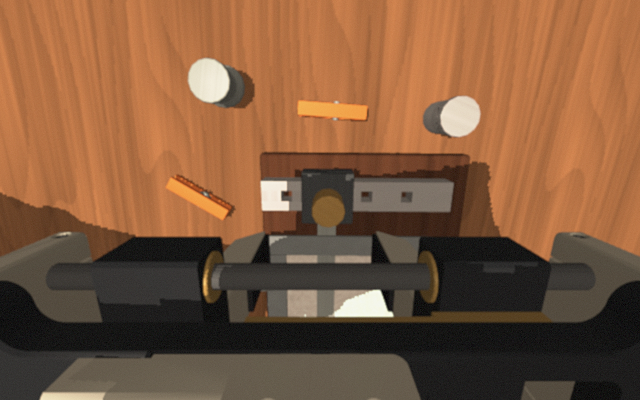

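The knob top is at (328,209), within about 1 mm of the prediction. Moving down and gripping.

Call:
move_arm --pt "-0.3 0 0 0.001 0.0045 0.01 -0.3" --pt "0 0 0 0 0 0.025 -0.3" --pt "0 0 0 0 0 0.025 -0.3" --pt "0 0 0 0 0 0.02 -0.3" --pt "0 0 0 0 0 0.015 -0.3" --pt "0 0 0 0 0 0.005 -0.3" --pt "0 0 0 0 0 0 -0.3" --pt "0 0 0 0 0 0 -0.3" --squeeze 25

```text
t: 11.45
eef_pos: [0.5775, 0.0053, 0.0659]
tcp_rot: [2.175, 2.266, 0.005]
ft_force: [0.2, 0.1, 0.3]
gripper_width: 0.06
finger_force: 0.0
```

Run:
```python
from h import *
from fit import W
p=np.load("p.npy");k=W(p,(-.02,.15,0))
goal([*k[:2],.082-.0188],p[2])
```

```text
turn [ 0.16 -0.1  -0.05] shift now [-0.0001 -0.0014  0.0027] shift after turn [-0.0001 -0.0014  0.0027] t 11.45 F [0.2 0.1 0.3] w 0.06
```

Call:
move_arm --pt "0 0 0 0 -0.001 0.001 0" --pt "0 0 0 0 0 0 0.3" --pt "0 0 0 0 0 0 0.6" --pt "0 0 0 0 0 0 1" --pt "0 0 0 0 0 0 1" --pt "0 0 0 0 0 0 1" --pt "0 0 0 0 0 0 1" --squeeze 25

```text
t: 12.15
eef_pos: [0.5763, 0.0053, 0.0645]
tcp_rot: [2.175, 2.266, 0.005]
ft_force: [0.9, -0.1, 2.7]
gripper_width: 0.0274
finger_force: 25.0
```

Run:
```python
from h import *
from fit import W
p=np.load("p.npy");k=W(p,(-.02,.15,0))
goal([*k[:2],.082-.0188],p[2])
```

```text
turn [ 0.14 -0.1  -0.04] shift now [-0.0001 -0.0002  0.0013] shift after turn [-0.0001 -0.0002  0.0013] t 12.15 F [ 0.9 -0.1  2.7] w 0.0274
```

Gripped at 25 N. Now lift 13.5 mm.

Call:
move_arm --pt "0 0 0 0 0 -0.003 1" --pt "0 0 0 0 0 -0.003 1" --pt "0 0 0 0 0 -0.003 1" --pt "0 0 0 0 0 -0.003 1" --pt "0 0 0 0 0 -0.0015 1" --pt "0 0 0 0 0 0 1" --pt "0 0 0 0 0 0 1"

```text
t: 12.85
eef_pos: [0.5755, 0.0052, 0.0775]
tcp_rot: [-2.175, -2.266, -0.003]
ft_force: [-0.5, 1.4, -7.2]
gripper_width: 0.0274
finger_force: 25.0
```

Lift is 13 mm at about 7 N, which matches the spring with no slip. Sliding along tool y.

Call:
move_arm --pt "0 0 0 0 0.006 0 1" --pt "0 0 0 0 0.008 0 1" --pt "0 0 0 0 0.008 0 1" --pt "0 0 0 0 0.008 0 1" --pt "0 0 0 0 0.007 0 1" --pt "0 0 0 0 0.003 0 1" --pt "0 0 0 0 0 0 1" --pt "0 0 0 0 0 0 1"

```text
t: 13.65
eef_pos: [0.6166, 0.0067, 0.078]
tcp_rot: [2.175, 2.266, 0.005]
ft_force: [1.4, -0.9, -8.6]
gripper_width: 0.0274
finger_force: 25.0
```

Run:
```python
from h import *
s=env.read_state()
# relative to the measured gripped pose at start hole
e=np.array([np.cos(.0419),np.sin(.0419)]);d=s["eef_pos"]-np.array([.5763,.0053,.0645]);print("travel",d[:2]@e,"side",d[1]*e[0]-d[0]*e[1],"lift",d[2])
```

```text
travel 0.040346729707034325 side -0.0002610686499430956 lift 0.013515633506874042
```

Travel is 40.3 mm, so I'll lower it in.

Call:
move_arm --pt "0 0 0 0 0 0.003 1" --pt "0 0 0 0 0 0.003 1" --pt "0 0 0 0 0 0.003 1" --pt "0 0 0 0 0 0.002 1" --pt "0 0 0 0 0 0.002 1" --pt "0 0 0 0 0 0.001 1" --pt "0 0 0 0 0 0 1" --pt "0 0 0 0 0 0 1"

```text
t: 14.45
eef_pos: [0.6164, 0.0067, 0.0645]
tcp_rot: [2.175, 2.266, 0.005]
ft_force: [-1.3, -2.1, 3.8]
gripper_width: 0.0275
finger_force: 25.0
```

Call:
move_arm --pt "0 0 0 0 0 0.001 1" --pt "0 0 0 0 0 0 1" --pt "0 0 0 0 0 0 1"

```text
t: 14.75
eef_pos: [0.6174, 0.0068, 0.0644]
tcp_rot: [2.174, 2.265, 0.007]
ft_force: [-0.5, -3.0, 10.3]
gripper_width: 0.0271
finger_force: 25.0
```

Run:
```python
from h import *
save('scene','s5',(225,125,385,270),4);save('wrist','w5')
print(env.read_state()['ft_force'])
```

```text
[-1.13921479 -3.14032855 10.51330764]
```

View pics/s5.png

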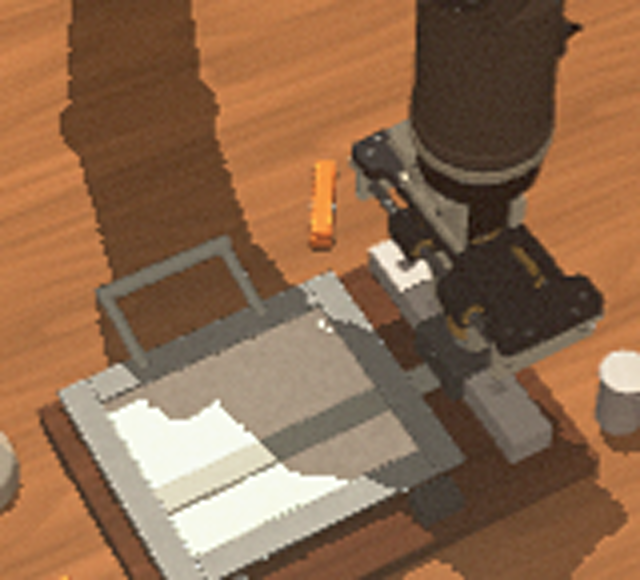

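The picture shows the frame flat on its rests and the saddle one hole further along. The knob is still held, and a firm stop at the original home height means the pin is home.

```bash
python3 -c "
from bench import env;print(env.job_done())"
```

```text
the job is handed in; nothing more can be done
None
```

I handed the job in at about 15 s: the masking frame is down on its rests, the paper stop is one hole (40 mm) towards the hinge, and the pin reads fully home with the knob still held at 25 N; the hand-in gave no verdict.

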